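# Parts tray across the plank gap

### The job

Slide the black parts tray along the rails from its plank across the gap onto the other plank, keeping both of its ends from sagging into the gap and handling it gently without lifting it, and push it fully home against the rubber stop. Then swing the red catch square across behind the tray to lock it in, leaving everything else where it is.

Things in the scene. Friction and masses are not known exactly. Their poses are not given: they have to be found in the camera images.
- edge_a (a point): Middle of plank A's gap edge, on its top face, 100 mm above the bench. x axis: the push direction (level, from A over the gap to B), y across the planks (away from the robot), z up. A's top runs from x = -300 mm to 0. The tray starts on A. Two aluminium rails, 8 mm high, guide its sides on both planks with 2.5 mm of play each side.
- edge_b (a point): Middle of plank B's gap edge, on its top face, axes as edge_a. The open gap from edge_a to edge_b is 72 to 88 mm; B lies straight ahead of A, its top level with A's or up to 2 mm lower. B's rails start 36 mm past this edge, after a flared mouth.
- stop (a point): Middle of the foot of the rubber stop's face on plank B, 250 mm past edge_b; 30 mm high. When the tray is home its nose touches it, and its tail end lies 40 mm past edge_b.
- tray_nose (a point): Middle of the black parts tray's leading end, 10 mm above its underside. x ahead (push direction), y left, z up. The tray is loose, 210 x 120 x 63 mm, 0.5 to 0.8 kg, too wide to grip, lids closed. The front bin is packed with bolts: centre of mass about 65 mm behind the nose. The underside is smooth, bevelled over the last 16 mm of the nose, rising 5 mm.
- tray_tail (a point): Middle of the upper edge of the tray's rear end, 210 mm behind the nose, 16 mm above the underside. Axes as tray_nose. Without help the nose dips while it crosses the gap: some 6 to 10 N down on the press pad, while pushing on the upright, hold it level until it rests on B. After that, once the tail hangs over the gap, pressing hard on it tips it in.
- tray_corner (a point): Middle of the inside corner at the tray's rear, where the tail deck (50 mm long, 120 wide, 16 above the underside) meets the upright back of the bins (top 47 mm above the deck). Over the deck, behind the upright, lies a soft orange press pad, 42 mm long, 100 wide, set to another height each time: its top is 11 to 27 mm above the deck, not measured; it gives 2.5 mm under 6 N. Axes as tray_nose.
- catch (a joint): Angle (rad) of the red catch bar on plank B. It starts between -0.35 and 0.03, outside the rail, pointing back over the gap (0: parallel to the rail), and must be turned counter-clockwise (seen from above) to its end stop at 1.57, square across just behind the tray's tail. It stays where it is left; about 1 N at the post moves it. It passes only if the tray is home.
- catch_post (a point): Centre, half-way up, of the upright round red post on the catch bar: 14 mm diameter, 34 mm high, its foot on the bar 21 mm above plank B; it can be pinched from above. It moves on a circle of radius 62 mm about catch_pivot.
- catch_pivot (a point): The point on the catch's vertical turning axis at the height of catch_post's centre: 27 mm past edge_b, 85 mm to the left. Axes as edge_b.
- charger: White charger box 90 x 65 x 45 mm on plank A; origin under its centre. Leave alone.
- screwdriver: Red screwdriver lying on plank A. Leave alone.
- spanner: Chrome ring spanner, 150 mm, lying on plank A. Leave alone.
- cup: Clear cup, 80 mm high, 70 mm wide, on plank B with three loose steel bolts in it; origin under its centre. Leave alone.
- jar: Jar, 75 mm high, 60 mm wide, on the bench. Leave alone.
- tape: Yellow tape measure 65 x 35 x 60 mm on the bench. Leave alone.

How it is judged:
On the way, in this order (a step that is already met when the one before it is completed fails the run):
1. the tray bridges the gap: its nose rests on plank B, its tail still on plank A (x of tray_nose in the frame of edge_b above 0.016 m and x of tray_tail in the frame of edge_a below 0 m and z of tray_nose in the frame of edge_b above 0.005 m), for 0.1 s.
2. the tray is home against the stop, level (x of tray_nose in the frame of stop above -0.004 m and angle between tray_nose's own z axis and vertical below 0.03 rad), for 0.1 s.
At the end, for the whole second after the job is handed in: The tray lies flat on plank B with its nose within 4 mm of the rubber stop, and the catch is turned to at least 1.45 rad behind it, at rest (all of step 2 and value of joint catch above 1.45 rad and velocity of joint catch below 0.05 rad/s and z of tray_nose in the frame of edge_b between 0.006 and 0.014 m); the robot touches nothing.
It fails at once if an end of the tray sags into the gap (the tray tilts more than 0.08 rad, about 4.5 degrees) (angle between tray_nose's own z axis and vertical above 0.08 rad).
It fails at once if the tray is lifted off the planks (z of tray_nose in the frame of edge_a above 0.02 m and z of tray_tail in the frame of edge_a above 0.022 m).
It fails at once if the tray is handled with more than 25 N (contact force between any of the fingers, the arm and tray above 25 N).
It fails at once if a bystander is moved by more than 20 mm or the cup is tipped (distance of any of charger, screwdriver, spanner, cup, jar, tape from where it was at the start of the episode above 0.02 m or angle between cup's own z axis and vertical above 0.4 rad).
It also fails if it takes over 72 s, if anything falls off the work surface, if the arm or the gripper's body presses on something with over 40 N, if the wrist force passes 120 N, or if a joint passes its speed limit or range.

### The arm

A 6-joint arm with a two-finger parallel gripper is mounted at the origin on the work surface. World frame = base frame: x ahead of the robot, y to its left, z up, the work surface at z = 0. Lengths are in m, angles in rad, forces in N, time in s.
With the tool pointing down it reaches from about 0.325 to 0.925 m from the base axis. Payload 3.1 kg.
Tool frame: the origin (TCP) lies at the very end of the fingers, on their centre line; the grasp point (between the pads) lies 19 mm behind it (manip.tcp_to_grasp is the distance from the TCP to the grasp point, in m); z points along the fingers, y is the direction in which the jaws open and shut (so a half turn about z gives the same grasp; the last joint's range is limited). The gripper opens to 85 mm and grips with 20 to 120 N. Pads are 22 mm wide; open, the fingers measure 114 mm over their backs; the gripper's body (76 mm by 85 mm) begins 54 mm behind the grasp point. The pads swing forward as they close: fully open they stand 13 mm farther back than shut.
Start: joints at [0.989, 0.217, 1.613, -0, 1.311, -0.112], TCP at [0.283, 0.557, 0.231] pointing down, gripper open.
Joint ranges: [-2.75, 2.75], [-0.78, 2.1], [0.31, 2.55], [-1.13, 4.27], [0.13, 2.63], [-2.58, 2.58]. Speed limits (rad/s): [2.79, 2.79, 3.14, 3.14, 3.14, 3.14].

### API

Orientations are given as a unit quaternion [x, y, z, w].
In Python, from cell import sensors, imaging, manip, finder gives the robot as it stands.
- The arm moves only by the tool arm_command, never from a script. Its argument "steps" is a list that holds one entry, the list of rows, each a list of 4 numbers: the shift along the tool's x, y, z in m, then the turn about the tool's z in degrees. A call has 1 to 20 rows; each row shifts and turns the commanded pose from where the row before left it, along the tool's axes as they then stand; what a row does not reach is not made up. A row lasts 1/12 s, in which the tool goes at most 41.7 mm and 7.16 degrees, less where a joint would pass 70% of its speed; a pose out of reach is approached as far as the arm can. A call is refused whole if a number of a shift passes 0.0417 or a number of a turn 7.16, either way. A call with a gripper value outside its range is refused whole. "jaw" is the opening, from 0 (shut) to 1 (fully open), set as the call begins (left out, the last holds). The fingers move at their own pace and stop on an object; "newtons" is the grip in N (left out, the last holds). Time passes only in rows, so rows that do not move let the fingers close. It gives the time, the measured TCP pose, the force and the opening at its end, in the units of the state.
- sensors.read_state(): the state, without advancing time (a new reading comes with each control period).
- imaging.capture(name): name is "side" or "top"; returns a dict with "image" (480x640x3 uint8, red, green, blue), "depth" (480x640 float32, m along the optical axis (not along the pixel's ray), 0 where there is no reading), "K" (3x3 intrinsics, pixels), "extrinsics" (4x4, takes a point from camera to world coordinates). Camera axes: x right, y up, looking along -z (the intrinsics and any distortion apply to the point x, -y, -z); pixel columns grow to the right and rows downward; lengths in m; the calibration is good to about 2 mm. A picture is of the moment at which its call begins.
- manip.close_job(): hands the job in, once; it reports no verdict.
Trained networks look in a picture, given as the dict that the camera call returned (one of the last four; its "shot" number tells which), for a name from the list of things; names that differ only in an ending like _2 or _b are one class to them, and where a whole thing is asked for, a point or a joint stands for the part that bears it (a point fixed in the world has none). Each returns a list of dicts, best first, with "confidence" (0 to 1); they miss things now and then, are a little off and sometimes report something else, mostly with a low value. They report only what shows in the picture. A call takes as long as a camera call.
- finder.spot_in(picture, name): "centre" ([x, y, z] in m, in world coordinates, good to about 4 mm: the middle of the surface that is visible of it).
- finder.pinpoint(picture, name): "centre" ([x, y, z] in m, in world coordinates, good to about 4 mm: a listed point, or the origin of a listed thing).
The state is a dict: "time_s": time; "q": joint angles; "qd": joint speeds; "joint_efforts": joint torques, N m; "eef_pos": TCP position; "tcp_rot": TCP orientation; "ft_force": force on the tool from outside, world axes, zero at the start; "ft_torque": the same for the moment, N m; "opening": finger opening in m.
Only numpy, scipy, OpenCV 4.12 (cv2) and the standard library are available. Lean on these libraries where they do the work, as an engineer would, in place of code of your own. Each camera call takes 0.05 s, during which the arm holds its last target.

## Working session

There is one attempt and no reset: what is moved stays moved. The work goes in short steps, Python scripts to look and compute and a tool call to move; the robot and the scene stay as the last step left them, time stands still between calls to the robot, and variables do not carry over. Pictures are saved under pics/ and viewed, and the job is handed in when it is done.

Besides the shell and the picture viewer there is one more tool, called after "Emit:" as name(argument=value, ...), one argument or row to a line, values as JSON. arm_command: Moves the arm, as the interface text tells. Its arguments: {"type":"object","properties":{"steps":{"type":"array","items":{"type":"array","items":{"type":"array","items":{"type":"number"}}}},"jaw":{"type":"number"},"newtons":{"type":"number"}},"required":["steps"]}

```bash
ls; mkdir -p pics; cat > h.py <<'E'
import numpy as np, cv2
from cell import sensors, imaging, manip, finder
def save(p,n): cv2.imwrite(f'pics/{n}.png',cv2.cvtColor(p['image'],cv2.COLOR_RGB2BGR))
def px2w(p,u,v):
    d=p['depth'][v,u];K=p['K'];x=(u-K[0,2])/K[0,0]*d;y=(v-K[1,2])/K[1,1]*d
    return (p['extrinsics']@np.array([x,-y,-d,1]))[:3]
def w2px(p,w):
    c=np.linalg.inv(p['extrinsics'])@np.append(w,1);K=p['K']
    return K[0,0]*c[0]/-c[2]+K[0,2],K[1,1]*-c[1]/-c[2]+K[1,2]
E
python3 - <<'E'
from h import *
np.set_printoptions(precision=4,suppress=True)
for c in ['top','side']:
    p=imaging.capture(c); save(p,c+'0'); print(c,p['K'].tolist()); print(p['extrinsics'])
    for n in ['edge_a','edge_b','stop','tray_nose','tray_tail','tray_corner','catch_post','catch_pivot','catch','cup']:
        try:
            r=finder.pinpoint(p,n); print(n,[(np.round(a['centre'],4),round(a['confidence'],2)) for a in r[:2]])
        except Exception as e: print(n,e)
print(sensors.read_state())
E
```

```text
pics
top [[435.38461513435925, 0.0, 321.3832990435622], [0.0, 435.38461513435925, 243.5113053079873], [0.0, 0.0, 1.0]]
[[-0.0166  0.9963 -0.0846  0.505 ]
 [-0.9996 -0.0145  0.025  -0.0049]
 [ 0.0237  0.085   0.9961  1.1219]
 [ 0.      0.      0.      1.    ]]
edge_a [(array([0.56  , 0.0446, 0.1007]), 0.95), (array([ 0.5562, -0.0361,  0.0997]), 0.78)]
edge_b [(array([0.56  , 0.0446, 0.1007]), 0.95), (array([ 0.5562, -0.0361,  0.0997]), 0.78)]
stop [(array([ 0.534 , -0.2861,  0.0982]), 0.67)]
tray_nose [(array([0.5625, 0.077 , 0.1111]), 0.95)]
tray_tail [(array([0.5768, 0.2939, 0.1174]), 0.86)]
tray_corner [(array([0.5743, 0.2386, 0.1166]), 0.77)]
catch_post [(array([ 0.664 , -0.01  ,  0.1385]), 0.82)]
catch_pivot [(array([ 0.6369, -0.0638,  0.1389]), 0.75)]
catch it knows: catch_pivot, catch_post, charger, cup, edge, jar, screwdriver, spanner, stop, tape, tray_corner, tray_nose, tray_tail
cup [(array([ 0.6858, -0.2246,  0.0993]), 0.59)]
side [[452.24158043143035, 0.0, 324.38984145485955], [0.0, 452.24158043143035, 239.48828722194628], [0.0, 0.0, 1.0]]
[[ 0.7945  0.4351 -0.4237  0.1368
[... 599 characters left out ...]
catch_pivot [(array([ 0.6401, -0.0665,  0.1373]), 0.73)]
catch it knows: catch_pivot, catch_post, charger, cup, edge, jar, screwdriver, spanner, stop, tape, tray_corner, tray_nose, tray_tail
cup [(array([ 0.6853, -0.2193,  0.0969]), 0.87)]
{'time_s': 1.0, 'q': array([ 0.9888,  0.2169,  1.6134,  0.    ,  1.3113, -0.1122]), 'qd': array([-0.    ,  0.0011,  0.0004,  0.0016, -0.0013,  0.0003]), 'joint_efforts': array([ -0.0002, -39.6896, -30.4264,  -0.0002,   0.0007,  -0.    ]), 'eef_pos': array([0.2829, 0.5573, 0.2313]), 'tcp_rot': array([0.2327, 0.9725, 0.    , 0.    ]), 'ft_force': array([-0.0203,  0.2107,  0.4846]), 'ft_torque': array([0.0007, 0.008 , 0.0124]), 'opening': 0.08570227809065992}
```

View pics/top0.png

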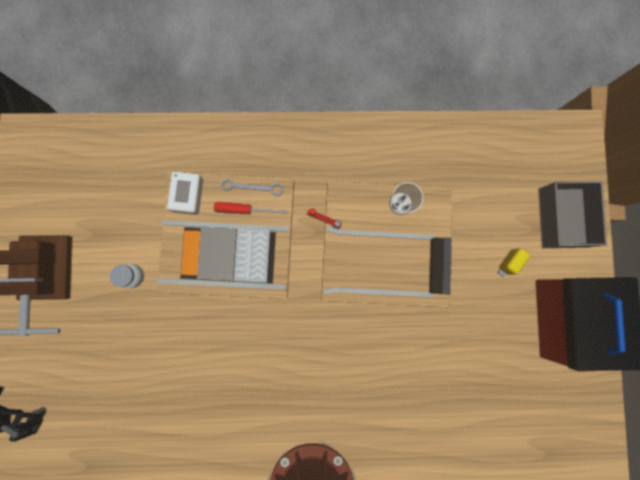

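View pics/side0.png

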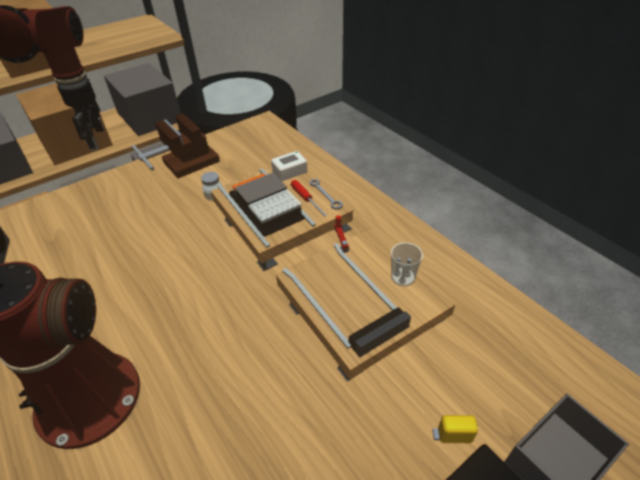

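Top view: the tray with its orange pad is at about (225,253). The gap lies between columns 290 and 325, the stop is at (440,265), and the red catch runs from (312,212) to (337,224). The cup is at (406,197). Next I'll measure the push direction and the pad height from the depth image.

```bash
python3 - <<'E'
from h import *
np.set_printoptions(precision=4,suppress=True)
def cloud(p):
    d=p['depth'];K=p['K'];v,u=np.mgrid[:480,:640]
    P=np.stack([(u-K[0,2])/K[0,0]*d,-(v-K[1,2])/K[1,1]*d,-d,np.ones_like(d)],-1)
    return (P@p['extrinsics'].T)[...,:3]
for c in ['top','side']:
    p=imaging.capture(c);W=cloud(p);hsv=cv2.cvtColor(p['image'],cv2.COLOR_RGB2HSV)
    m=(hsv[...,0]>5)&(hsv[...,0]<16)&(hsv[...,1]>200)&(hsv[...,2]>120)&(abs(W[...,0]-.575)<.06)&(abs(W[...,1]-.27)<.05)&(p['depth']>0)
    q=W[m];print(c,'pad',m.sum(),np.percentile(q,[2,10,50,90,98],axis=0) if len(q) else '')
    # gray rails: bright low-sat, straight line
    g=(hsv[...,1]<60)&(hsv[...,2]>110)&(W[...,2]>.1)&(W[...,2]<.118)&(p['depth']>0)
    for nm,x0,y0,y1 in [('An',.505,.03,.33),('Af',.65,.05,.33),('Bn',.485,-.27,-.09),('Bf',.62,-.27,-.1)]:
        k=g&(abs(W[...,0]-x0)<.03)&(W[...,1]>y0)&(W[...,1]<y1)
        r=W[k]
        if len(r)>20:
            f=np.polyfit(r[:,1],r[:,0],1);e=r[:,0]-np.polyval(f,r[:,1]);f=np.polyfit(r[abs(e)<.006,1],r[abs(e)<.006,0],1);print(nm,len(r),f,'z',np.median(r[:,2]))
    for nm,x0,x1,y0,y1 in [('A',.53,.60,.05,.075),('B',.5,.6,-.2,-.08),('uprtop',.54,.6,.19,.23)]:
        k=(W[...,0]>x0)&(W[...,0]<x1)&(W[...,1]>y0)&(W[...,1]<y1)&(p['depth']>0);print(nm,k.sum(),np.median(W[k],0))
E
```

```text
top pad 35 [[0.5288 0.2575 0.1351]
 [0.5367 0.2613 0.136 ]
 [0.5738 0.2728 0.1381]
 [0.6059 0.279  0.1401]
 [0.6129 0.2812 0.1414]]
An 624 [0.0665 0.489 ] z 0.10815668702511316
Af 616 [0.041  0.6305] z 0.10822612981791224
Bn 346 [0.0686 0.4884] z 0.10649591548198956
Bf 329 [0.0676 0.6232] z 0.106328062143215
A 334 [0.5639 0.0622 0.0999]
B 2144 [ 0.5495 -0.1395  0.0986]
uprtop 502 [0.5695 0.2096 0.1631]
side pad 0 
An 316 [0.0691 0.4881] z 0.10786504586745821
Af 115 [-0.0198  0.6553] z 0.10871063825296401
Bn 372 [0.0671 0.4878] z 0.10658331854161013
Bf 307 [0.0698 0.6233] z 0.10641210183544392
A 346 [0.5651 0.0623 0.0972]
B 1770 [ 0.5486 -0.1429  0.0989]
uprtop 204 [0.5701 0.2096 0.163 ]
```

Emit:
arm_command(
  steps=[
    [[0,0,0,6.7],[0,0,0,6.7],[0,0,0,6.7],[0,0,0,6.7],[0,0,0,6.7],[0,0,0,6.7],[0,0,0,6.7],[0,0,0,6.7],[0,0,0,6.7],[0,0,0,6.7],[0,0,0,0]],
  ],
  jaw=0,
  newtons=40,
)

```text
time_s: 2.02
eef_pos: [0.2829, 0.5573, 0.2313]
tcp_rot: [0.732, 0.682, 0.0, 0.0]
ft_force: [-0.9, 0.7, -0.2]
opening: -0.0001
```

Emit:
arm_command(
  steps=[
    [[-0.0184,0.0207,0,0],[-0.0184,0.0207,0,0],[-0.0184,0.0207,0,0],[-0.0184,0.0207,0,0],[-0.0184,0.0207,0,0],[-0.0184,0.0207,0,0],[-0.0184,0.0207,0,0],[-0.0184,0.0207,0,0],[-0.0184,0.0207,0,0],[-0.0184,0.0207,0,0],[-0.0184,0.0207,0,0],[-0.0184,0.0207,0,0],[-0.0184,0.0207,0,0],[-0.0184,0.0207,0,0],[-0.0184,0.0207,0,0],[0,0,0,0.15],[0,0,0,0]],
  ],
)

```text
time_s: 3.43
eef_pos: [0.5747, 0.2596, 0.2312]
tcp_rot: [0.732, 0.681, -0.0, -0.0]
ft_force: [-1.4, 0.4, 0.1]
opening: -0.0001
```

Emit:
arm_command(
  steps=[
    [[0,-0.001,0.02,-0.3],[0,0,0.02,0],[0,0,0.02,0],[0,0,0.014,0],[0,0,0.006,0],[0,0,0,0],[0,0,0,0]],
  ],
)

```text
time_s: 4.02
eef_pos: [0.5728, 0.2613, 0.1516]
tcp_rot: [0.73, 0.684, 0.0, -0.0]
ft_force: [0.6, 0.1, 0.3]
opening: 0.0001
```

```bash
python3 - <<'E'
from h import *
for c in ['top','side']:
    p=imaging.capture(c); im=p['image']
    u,v=map(int,w2px(p,[.572,.24,.14])); cr=im[max(v-60,0):v+60,max(u-80,0):u+80]; p['image']=cv2.resize(cr,None,fx=4,fy=4,interpolation=cv2.INTER_CUBIC); save(p,c+'1')
E
```

```text
(no output)
```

View pics/top1.png

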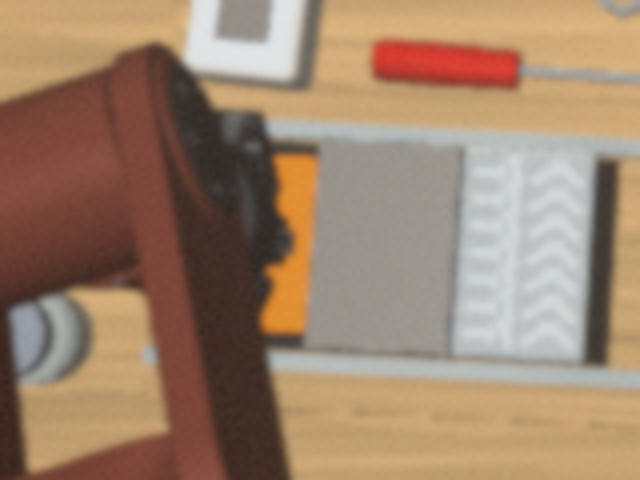

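View pics/side1.png

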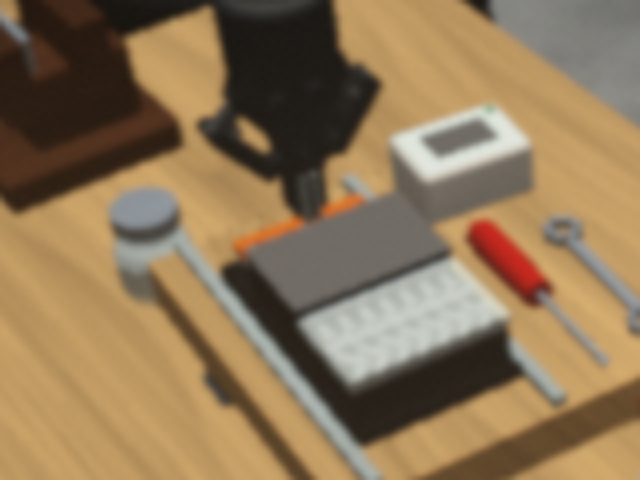

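Emit:
arm_command(
  steps=[
    [[0,0,0.002,0],[0,0,0.002,0],[0,0,0.002,0],[0,0,0.002,0],[0,0,0,0],[0,0,0,0]],
  ],
)

```text
time_s: 4.62
eef_pos: [0.5726, 0.2607, 0.143]
tcp_rot: [0.73, 0.683, -0.0, -0.0]
ft_force: [0.2, -0.1, -0.2]
opening: -0.0002
```

The fingers are closed, above the middle of the orange pad and behind the upright. I'll lower slowly to find the pad.

Emit:
arm_command(
  steps=[
    [[0,0,0.001,0],[0,0,0.001,0],[0,0,0.001,0],[0,0,0.001,0],[0,0,0,0],[0,0,0,0]],
  ],
)

```text
time_s: 5.12
eef_pos: [0.5728, 0.2608, 0.1392]
tcp_rot: [0.73, 0.683, -0.0, -0.0]
ft_force: [-0.4, 0.4, 0.1]
opening: 0.0002
```

Emit:
arm_command(
  steps=[
    [[0,0,0.001,0],[0,0,0.001,0],[0,0,0,0],[0,0,0,0]],
  ],
)

```text
time_s: 5.45
eef_pos: [0.573, 0.2609, 0.1376]
tcp_rot: [0.73, 0.683, 0.0, 0.0]
ft_force: [0.6, -0.5, 1.2]
opening: -0.0001
```

Emit:
arm_command(
  steps=[
    [[0,0,0.001,0],[0,0,0,0],[0,0,0,0]],
  ],
)

```text
time_s: 5.7
eef_pos: [0.5731, 0.2609, 0.1368]
tcp_rot: [0.73, 0.683, 0.0, 0.0]
ft_force: [-0.1, 0.0, 2.0]
opening: 0.0002
```

Emit:
arm_command(
  steps=[
    [[-0.0015,0,0,0],[-0.0015,0,0,0],[-0.0015,0,0,0],[-0.0015,0,0,0],[-0.001,0,0,0],[-0.001,0,0,0],[0,0,0,0]],
  ],
)

```text
time_s: 6.28
eef_pos: [0.5726, 0.2527, 0.1366]
tcp_rot: [0.73, 0.683, 0.0, 0.0]
ft_force: [-0.1, 1.8, 3.4]
opening: -0.0001
```

Emit:
arm_command(
  steps=[
    [[-0.0015,0,0,0],[-0.0015,0,0,0],[-0.0015,0,0,0],[0,0,0,0]],
  ],
)

```text
time_s: 6.62
eef_pos: [0.5721, 0.2482, 0.1364]
tcp_rot: [0.73, 0.683, 0.0, 0.0]
ft_force: [-0.3, 2.8, 3.9]
opening: -0.0002
```

Emit:
arm_command(
  steps=[
    [[-0.002,0,0,0],[-0.002,0,0,0],[-0.002,0,0,0],[-0.002,0,0,0],[-0.002,0,0,0],[-0.002,0,0,0],[-0.002,0,0,0],[0,0,0,0]],
  ],
)

```text
time_s: 7.28
eef_pos: [0.5711, 0.2337, 0.1363]
tcp_rot: [0.73, 0.683, -0.0, 0.0]
ft_force: [1.3, 1.3, 3.7]
opening: -0.0003
```

```bash
cat > chk.py <<'E'
from h import *
import sys
np.set_printoptions(precision=4,suppress=True)
n=sys.argv[1]
for c in ['top','side']:
    p=imaging.capture(c)
    for k in ['tray_nose','tray_tail','tray_corner']:
        r=finder.pinpoint(p,k); print(c,k,[(np.round(a['centre'],4),round(a['confidence'],2)) for a in r[:1]])
    y=float(sys.argv[2])
    u,v=map(int,w2px(p,[.565,y,.12])); cr=p['image'][max(v-75,0):v+75,max(u-100,0):u+100]; p['image']=cv2.resize(cr,None,fx=4,fy=4,interpolation=cv2.INTER_CUBIC); save(p,c+n)
print(sensors.read_state()['ft_force'],sensors.read_state()['time_s'])
E
python3 chk.py 2 .12
```

```text
top tray_nose [(array([0.56  , 0.0618, 0.1105]), 0.75)]
top tray_tail []
top tray_corner [(array([0.5691, 0.2219, 0.1135]), 0.72)]
side tray_nose [(array([0.5591, 0.0614, 0.11  ]), 0.65)]
side tray_tail [(array([0.5753, 0.2715, 0.1133]), 0.81)]
side tray_corner [(array([0.5694, 0.2191, 0.1151]), 0.93)]
[0.5478 0.1524 5.0108] 7.6833
```

Emit:
arm_command(
  steps=[
    [[0,0,0.0005,0],[0,0,0.0005,0],[0,0,0.0005,0],[0,0,0.0005,0],[-0.002,0,0,0],[-0.004,0,0,0],[-0.004,0,0,0],[-0.004,0,0,0],[-0.004,0,0,0],[-0.004,0,0,0],[-0.004,0,0,0],[-0.004,0,0,0],[-0.002,0,0,0],[0,0,0,0]],
  ],
)

```text
time_s: 8.85
eef_pos: [0.5697, 0.2033, 0.1354]
tcp_rot: [0.73, 0.683, 0.001, -0.0]
ft_force: [-0.0, 2.5, 8.1]
opening: -0.0003
```

Emit:
arm_command(
  steps=[
    [[-0.003,0,0,0],[-0.004,0,0,0],[-0.004,0,0,0],[-0.004,0,0,0],[-0.004,0,0,0],[-0.004,0,0,0],[-0.004,0,0,0],[-0.004,0,0,0],[-0.004,0,0,0],[-0.004,0,0,0],[-0.003,0,0,0],[0,0,0,0]],
  ],
)

```text
time_s: 9.85
eef_pos: [0.567, 0.1613, 0.1355]
tcp_rot: [0.73, 0.683, 0.001, -0.0]
ft_force: [1.0, 2.4, 7.6]
opening: 0.0001
```

Emit:
arm_command(
  steps=[
    [[-0.002,0,0.0002,0],[-0.003,0,0,0],[-0.004,0,0,0],[-0.004,0,0,0],[-0.004,0,0,0],[-0.004,0,0,0],[-0.004,0,0,0],[-0.004,0,0,0],[-0.003,0,0,0],[0,0,0,0]],
  ],
)

```text
time_s: 10.68
eef_pos: [0.5651, 0.1293, 0.1354]
tcp_rot: [0.73, 0.683, 0.002, 0.0]
ft_force: [0.2, 2.8, 7.9]
opening: 0.0001
```

```bash
python3 chk.py 3 .03
```

```text
top tray_nose [(array([ 0.5568, -0.0403,  0.1129]), 0.81)]
top tray_tail [(array([ 0.5367, -0.287 ,  0.0995]), 0.64)]
top tray_corner []
side tray_nose [(array([ 0.553 , -0.0381,  0.1106]), 0.74)]
side tray_tail [(array([0.5698, 0.17  , 0.1123]), 0.55)]
side tray_corner [(array([0.5644, 0.1199, 0.1172]), 0.84)]
[0.676  1.7107 7.4488] 11.0833
```

View pics/side3.png

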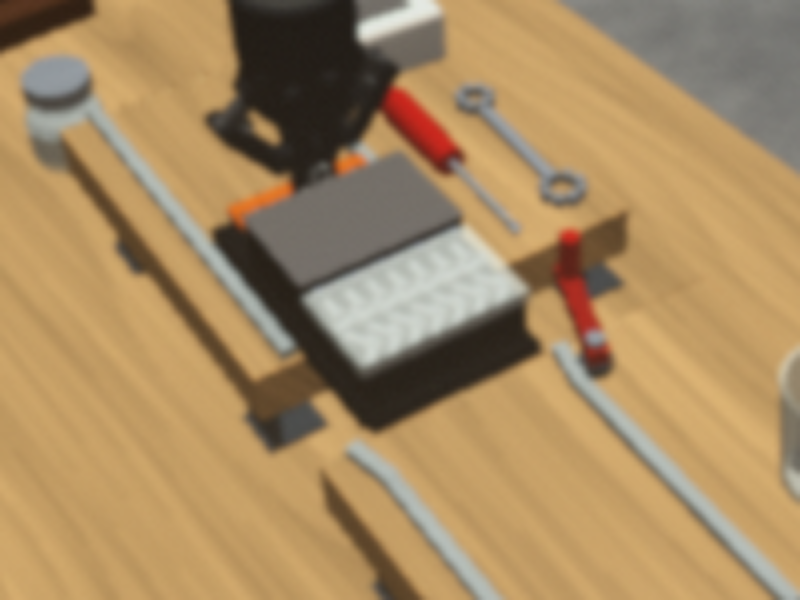

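Emit:
arm_command(
  steps=[
    [[-0.003,0,0,0],[-0.004,0,0,0],[-0.004,0,0,0],[-0.004,0,0,0],[-0.004,0,0,0],[-0.004,0,0,0],[-0.004,0,0,0],[-0.004,0,0,0],[-0.003,0,0,0],[0,0,0,0]],
  ],
)

```text
time_s: 11.92
eef_pos: [0.5631, 0.0956, 0.1357]
tcp_rot: [0.73, 0.683, 0.002, 0.0]
ft_force: [0.8, 2.7, 7.6]
opening: 0.0001
```

Emit:
arm_command(
  steps=[
    [[-0.002,0,-0.0004,0],[-0.003,0,-0.0004,0],[-0.004,0,-0.0004,0],[-0.004,0,-0.0004,0],[-0.004,0,-0.0004,0],[-0.004,0,0,0],[-0.004,0,0,0],[-0.004,0,0,0],[-0.003,0,0,0],[0,0,0,0]],
  ],
)

```text
time_s: 12.75
eef_pos: [0.5597, 0.062, 0.136]
tcp_rot: [0.73, 0.683, -0.0, 0.0]
ft_force: [0.0, 0.8, 5.9]
opening: -0.0
```

```bash
python3 chk.py 4 -.03
```

```text
top tray_nose [(array([ 0.5518, -0.1115,  0.1104]), 0.75)]
top tray_tail [(array([ 0.6862, -0.2229,  0.1004]), 0.75)]
top tray_corner []
side tray_nose [(array([ 0.5479, -0.1039,  0.1092]), 0.74)]
side tray_tail [(array([0.5613, 0.1005, 0.1145]), 0.57)]
side tray_corner [(array([0.5584, 0.0524, 0.1184]), 0.64)]
[-0.3712 -0.5267  5.2346] 13.15
```

View pics/side4.png

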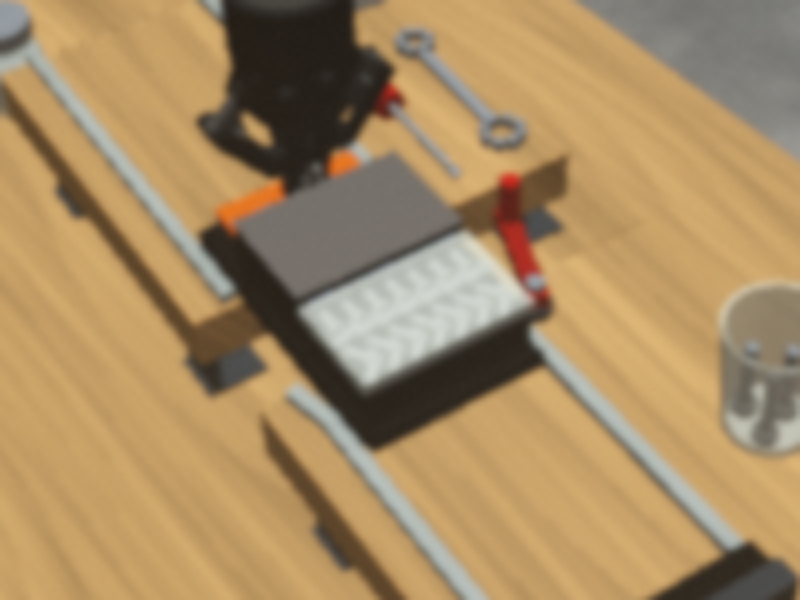

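Emit:
arm_command(
  steps=[
    [[-0.001,0,-0.0004,0],[-0.002,0,-0.0004,0],[-0.003,0,-0.0004,0],[-0.003,0,0,0],[-0.003,0,0,0],[-0.003,0,0,0],[-0.002,0,0,0],[0,0,0,0]],
  ],
)

```text
time_s: 13.82
eef_pos: [0.5583, 0.0449, 0.137]
tcp_rot: [0.73, 0.683, -0.001, 0.0]
ft_force: [-0.7, 1.5, 2.3]
opening: -0.0001
```

Emit:
arm_command(
  steps=[
    [[-0.002,0,-0.0003,0],[-0.003,0,-0.0003,0],[-0.004,0,0,0],[-0.004,0,0,0],[-0.004,0,0,0],[-0.004,0,0,0],[-0.004,0,0,0],[-0.004,0,0,0],[-0.003,0,0,0],[-0.002,0,0,0],[0,0,0,0]],
  ],
)

```text
time_s: 14.73
eef_pos: [0.5563, 0.011, 0.1378]
tcp_rot: [0.73, 0.683, -0.0, 0.0]
ft_force: [-0.3, -0.4, 0.9]
opening: 0.0002
```

Emit:
arm_command(
  steps=[
    [[-0.002,0,0,0],[-0.003,0,0,0],[-0.004,0,0,0],[-0.004,0,0,0],[-0.004,0,0,0],[-0.004,0,0,0],[-0.004,0,0,0],[-0.004,0,0,0],[-0.003,0,0,0],[-0.002,0,0,0],[0,0,0,0]],
  ],
)

```text
time_s: 15.65
eef_pos: [0.5542, -0.0229, 0.138]
tcp_rot: [0.73, 0.683, -0.0, 0.0]
ft_force: [0.9, -0.9, -0.6]
opening: 0.0
```

```bash
python3 chk.py 5 -.12
```

```text
top tray_nose [(array([ 0.5426, -0.1946,  0.1106]), 0.9)]
top tray_tail []
top tray_corner []
side tray_nose [(array([ 0.5422, -0.1918,  0.1103]), 0.77)]
side tray_tail [(array([0.5578, 0.0161, 0.1146]), 0.59)]
side tray_corner [(array([ 0.5502, -0.0369,  0.1163]), 0.94)]
[0.2653 0.2287 1.047 ] 16.05
```

Emit:
arm_command(
  steps=[
    [[-0.002,0,0,0],[-0.003,0,0,0],[-0.005,0,0,0],[-0.005,0,0,0],[-0.005,0,0,0],[-0.005,0,0,0],[-0.005,0,0,0],[-0.005,0,0,0],[-0.005,0,0,0],[-0.005,0,0,0],[-0.005,0,0,0],[-0.005,0,0,0],[-0.005,0,0,0],[-0.005,0,0,0],[-0.004,0,0,0],[-0.003,0,0,0],[-0.003,0,0,0],[-0.002,0,0,0],[0,0,0,0]],
  ],
)

```text
time_s: 17.63
eef_pos: [0.5491, -0.0996, 0.1378]
tcp_rot: [0.73, 0.683, -0.0, 0.0]
ft_force: [0.0, 0.2, 0.1]
opening: -0.0003
```

```bash
python3 chk.py 6 -.2
```

```text
top tray_nose []
top tray_tail [(array([ 0.5539, -0.062 ,  0.1147]), 0.76)]
top tray_corner [(array([ 0.5479, -0.1066,  0.1167]), 0.59)]
side tray_nose [(array([ 0.5394, -0.2691,  0.1092]), 0.87)]
side tray_tail []
side tray_corner [(array([ 0.5488, -0.1124,  0.1164]), 0.89)]
[-0.1768 -0.0707 -0.409 ] 18.0333
```

Emit:
arm_command(
  steps=[
    [[-0.001,0,0,0],[-0.001,0,0,0],[-0.001,0,0,0],[-0.001,0,0,0],[-0.001,0,0,0],[-0.001,0,0,0],[-0.001,0,0,0],[-0.001,0,0,0],[-0.001,0,0,0],[0,0,0,0]],
  ],
)

```text
time_s: 18.87
eef_pos: [0.5485, -0.1082, 0.1379]
tcp_rot: [0.73, 0.683, -0.0, 0.0]
ft_force: [0.3, 1.6, 0.5]
opening: -0.0005
```

Emit:
arm_command(
  steps=[
    [[-0.001,0,0,0],[-0.001,0,0,0],[-0.001,0,0,0],[0,0,0,0]],
  ],
)

```text
time_s: 19.2
eef_pos: [0.5483, -0.1112, 0.1378]
tcp_rot: [0.73, 0.683, -0.0, 0.0]
ft_force: [0.0, 1.0, -0.7]
opening: -0.0001
```

Emit:
arm_command(
  steps=[
    [[-0.001,0,0,0],[-0.001,0,0,0],[0,0,0,0]],
  ],
)

```text
time_s: 19.45
eef_pos: [0.5482, -0.1131, 0.1379]
tcp_rot: [0.73, 0.683, -0.0, 0.0]
ft_force: [0.4, 2.1, -0.3]
opening: 0.0003
```

Emit:
arm_command(
  steps=[
    [[-0.001,0,0,0],[0,0,0,0]],
  ],
)

```text
time_s: 19.62
eef_pos: [0.5483, -0.1132, 0.1379]
tcp_rot: [0.73, 0.683, 0.001, -0.001]
ft_force: [-0.3, 3.8, 0.1]
opening: -0.0001
```

Emit:
arm_command(
  steps=[
    [[-0.001,0,0,0],[0,0,0,0]],
  ],
)

```text
time_s: 19.78
eef_pos: [0.5483, -0.1132, 0.1379]
tcp_rot: [0.73, 0.683, 0.001, -0.001]
ft_force: [0.8, 6.7, 0.9]
opening: -0.0001
```

Emit:
arm_command(
  steps=[
    [[-0.001,0,0,0],[0,0,0,0],[0,0,0,0],[0.004,0,0,0],[0.004,0,0,0],[0.003,0,-0.002,0],[0,0,-0.01,0],[0,0,-0.02,0],[0,0,-0.02,0],[0,0,-0.02,0],[0,0,0,0]],
  ],
)

```text
time_s: 20.7
eef_pos: [0.5522, -0.1065, 0.2162]
tcp_rot: [0.73, 0.683, 0.002, 0.005]
ft_force: [1.6, 0.3, 1.3]
opening: -0.0001
```

```bash
python3 chk.py 7 -.15; python3 - <<'E'
from h import *
print(sensors.read_state()['q'])
for c in ['top','side']:
    p=imaging.capture(c)
    for k in ['tray_nose','stop','edge_b','catch_post','catch_pivot']:
        r=finder.pinpoint(p,k); print(c,k,[(np.round(a['centre'],4),round(a['confidence'],2)) for a in r[:2]])
    y=-.1;u,v=map(int,w2px(p,[.6,y,.12])); cr=p['image'][max(v-75,0):v+75,max(u-100,0):u+100]; p['image']=cv2.resize(cr,None,fx=4,fy=4,interpolation=cv2.INTER_CUBIC); save(p,c+'7b')
E
```

```text
top tray_nose []
top tray_tail [(array([ 0.5488, -0.0727,  0.1124]), 0.87)]
top tray_corner [(array([ 0.5491, -0.1241,  0.113 ]), 0.61)]
side tray_nose [(array([ 0.5356, -0.2809,  0.1083]), 0.7)]
side tray_tail [(array([ 0.5531, -0.0757,  0.1117]), 0.74)]
side tray_corner [(array([ 0.5454, -0.1261,  0.1175]), 0.8)]
[-0.889   1.1196  0.3775] 21.1
[-3.14567230e-01  9.73647215e-02  1.79366650e+00 -1.21304655e-04
  1.25325932e+00 -2.48730375e-01]
top tray_nose [(array([ 0.5353, -0.287 ,  0.1009]), 0.73), (array([0.7062, 0.2804, 0.1009]), 0.43)]
top stop [(array([ 0.5335, -0.2852,  0.0993]), 0.96)]
top edge_b [(array([ 0.555 , -0.028 ,  0.0986]), 0.72), (array([0.5604, 0.045 , 0.0984]), 0.57)]
top catch_post [(array([ 0.6612, -0.0089,  0.136 ]), 0.64)]
top catch_pivot [(array([ 0.6366, -0.0655,  0.1363]), 0.9), (array([0.732 , 0.1309, 0.0976]), 0.67)]
side tray_nose [(array([ 0.5329, -0.2791,  0.1114]), 0.64)]
side stop [(array([ 0.5349, -0.2854,  0.1016]), 0.83)]
side edge_b [(array([0.5554, 0.0479, 0.0999]), 0.96), (array([ 0.5548, -0.0356,  0.0926]), 0.83)]
side catch_post [(array([ 0.6633, -0.0128,  0.1384]), 0.43)]
side catch_pivot [(array([ 0.6395, -0.0678,  0.138 ]), 0.92)]
```

View pics/side7b.png

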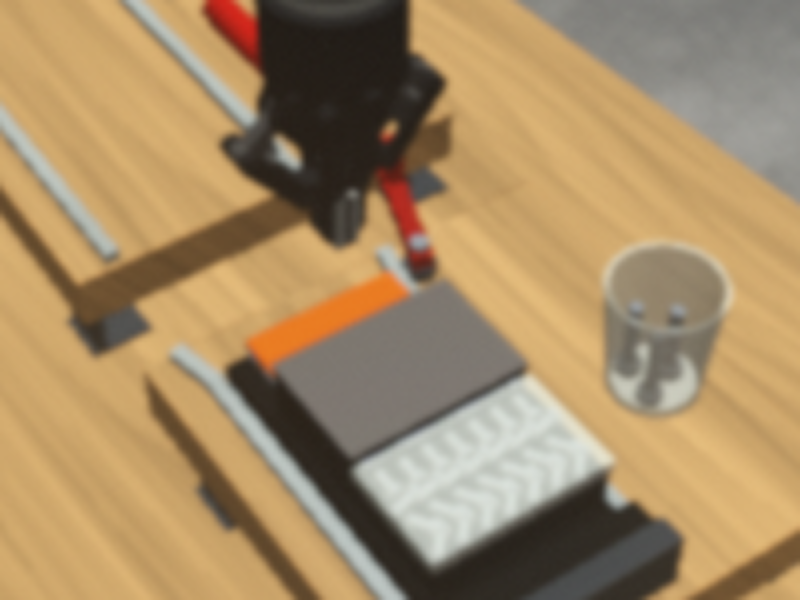

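View pics/top7b.png

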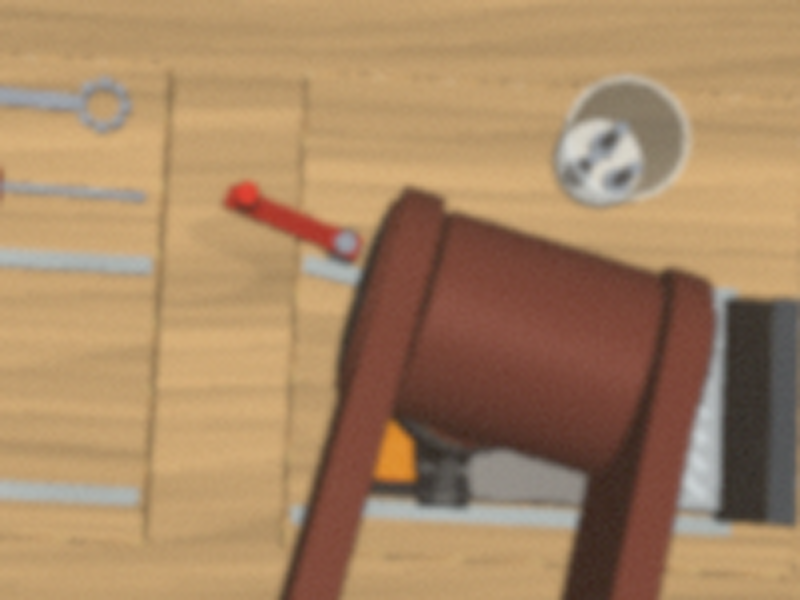

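Emit:
arm_command(
  steps=[
    [[0.0118,0.016,0,0],[0.0118,0.016,0,0],[0.0118,0.016,0,0],[0.0118,0.016,0,0],[0.0118,0.016,0,0],[0.0118,0.016,0,0],[0.0118,0.016,0,0],[0.0118,0.016,0,0],[0,0,0,0]],
  ],
)

```text
time_s: 22.45
eef_pos: [0.6851, -0.0171, 0.2098]
tcp_rot: [0.729, 0.684, 0.001, 0.0]
ft_force: [-0.1, 0.3, 1.3]
opening: 0.0
```

Emit:
arm_command(
  steps=[
    [[0,0,0,6.9],[0,0,0,6.9],[0,0,0,6.9],[0,0,0,6.9],[0,0,0,6.9],[0,0,0,6.9],[0,0,0,6.9],[0,0,0,6.9],[0,0,0,6.9],[0,0,0,6.9],[0,0,0,6.9],[0,0,0,6.9],[0,0,0,6.9],[0,0,0,6.9],[0,0,0,6.9],[0,0,0,6.9],[0,0,0,0]],
  ],
)

```text
time_s: 23.87
eef_pos: [0.6821, -0.0196, 0.2098]
tcp_rot: [0.978, -0.21, -0.0, 0.0]
ft_force: [0.3, 0.6, -0.5]
opening: 0.0001
```

Emit:
arm_command(
  steps=[
    [[0.0047,-0.0005,0.005,0],[0,0,0.02,0],[0,0,0.02,0],[0,0,0.02,0],[0,0,0.012,0],[0,0,0.003,0],[0,0,0,0]],
  ],
)

```text
time_s: 24.45
eef_pos: [0.6862, -0.0206, 0.1281]
tcp_rot: [0.978, -0.209, -0.002, 0.0]
ft_force: [-0.8, -0.1, -0.8]
opening: -0.0005
```

```bash
cat > c2.py <<'E'
from h import *
import sys
for c in ['top','side']:
    p=imaging.capture(c)
    for k in ['catch_post']:
        r=finder.pinpoint(p,k); print(c,k,[(np.round(a['centre'],4),round(a['confidence'],2)) for a in r[:2]])
    y=-.06;u,v=map(int,w2px(p,[.62,y,.12])); cr=p['image'][max(v-60,0):v+60,max(u-80,0):u+80]; p['image']=cv2.resize(cr,None,fx=4,fy=4,interpolation=cv2.INTER_CUBIC); save(p,c+sys.argv[1])
E
python3 c2.py 8
```

```text
top catch_post [(array([ 0.6605, -0.0105,  0.1374]), 0.73)]
side catch_post [(array([ 0.6653, -0.0101,  0.1419]), 0.74)]
```

View pics/side8.png

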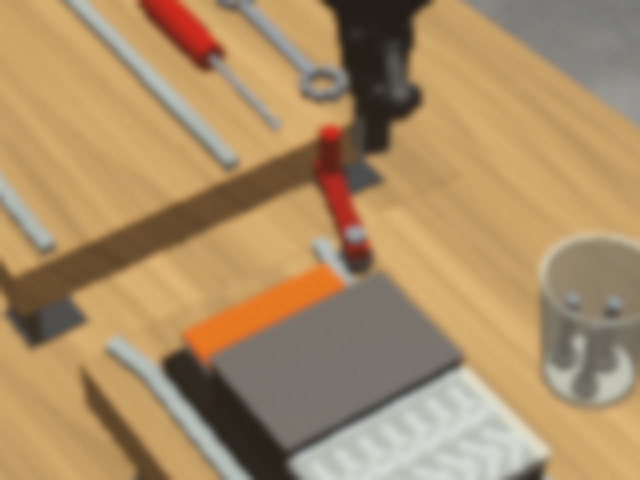

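View pics/top8.png

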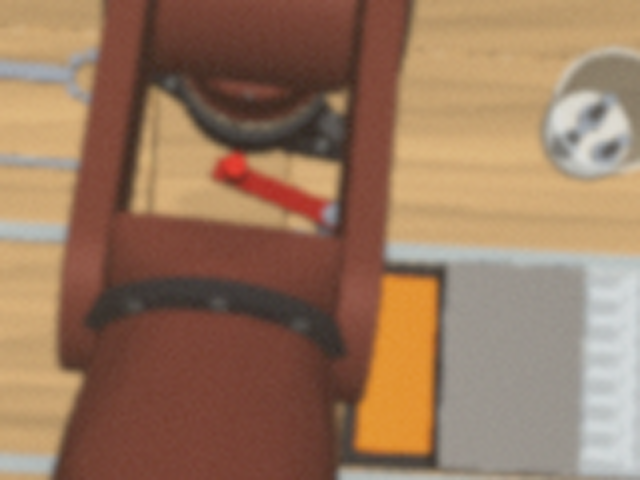

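Emit:
arm_command(
  steps=[
    [[-0.004,0,0,0],[-0.004,0,0,0],[-0.006,-0.0014,0,-5.5],[-0.006,-0.0014,0,-5.5],[-0.006,-0.0014,0,-5.5],[-0.006,-0.0014,0,-5.5],[-0.006,-0.0014,0,-5.5],[-0.006,-0.0014,0,-5.5],[0,0,0,0]],
  ],
)

```text
time_s: 25.4
eef_pos: [0.6458, -0.0021, 0.1307]
tcp_rot: [0.997, 0.078, 0.0, -0.0]
ft_force: [-0.1, -0.0, -0.4]
opening: 0.0002
```

```bash
cat > c3.py <<'E'
from h import *
s=sensors.read_state();x,y=s['tcp_rot'][:2];h=2*np.degrees(np.arctan2(y,x));P=np.array([.6375,-.067])
R=lambda a:np.array([np.cos(np.radians(a)),np.sin(np.radians(a))])
d=s['eef_pos'][:2]-P;t=h+180;e=t-90
print('heading t',t%360,'catch if aligned deg',(e-86.1+180)%360-180,'tang',d@R(t),'rad',d@R(e),s['eef_pos'])
E
python3 c3.py;python3 c2.py 9
```

```text
heading t 188.95847595746733 catch if aligned deg 12.858475957467334 tang -0.018297514100434575 rad 0.06277553197765495 [ 0.64579899 -0.00214097  0.13067773]
top catch_post [(array([ 0.6299, -0.0055,  0.1339]), 0.66)]
side catch_post [(array([ 0.6321, -0.0063,  0.1373]), 0.71)]
```

Emit:
arm_command(
  steps=[
    [[-0.006,-0.0014,0,-5.5],[-0.006,-0.0014,0,-5.5],[-0.006,-0.0014,0,-5.5],[-0.006,-0.0014,0,-5.5],[-0.006,-0.0014,0,-5.5],[-0.006,-0.0014,0,-5.5],[-0.006,-0.0014,0,-5.5],[-0.006,-0.0014,0,-5.5],[-0.006,-0.0014,0,-5.5],[-0.006,-0.0014,0,-5.5],[0,0,0,0]],
  ],
)

```text
time_s: 26.52
eef_pos: [0.5904, -0.0238, 0.1298]
tcp_rot: [0.849, 0.529, -0.0, -0.0]
ft_force: [0.5, -0.2, -0.0]
opening: -0.0001
```

```bash
python3 c3.py;python3 c2.py 10
```

```text
heading t 243.8242200124983 catch if aligned deg 67.72422001249831 tang -0.017963795748439162 rad 0.06129022664101709 [ 0.5904197  -0.02384174  0.12979113]
top catch_post []
side catch_post [(array([ 0.5863, -0.0376,  0.1402]), 0.62)]
```

Emit:
arm_command(
  steps=[
    [[-0.006,-0.0014,0,-5.5],[-0.006,-0.0014,0,-5.5],[-0.006,-0.0014,0,-5.5],[-0.004,-0.001,0,-4.5],[0,0,0,0]],
  ],
)

```text
time_s: 27.13
eef_pos: [0.5789, -0.0428, 0.1299]
tcp_rot: [0.738, 0.674, -0.0, -0.0]
ft_force: [0.8, 0.4, 0.5]
opening: 0.0002
```

Emit:
arm_command(
  steps=[
    [[-0.001,0,0,0],[0,0,0,0]],
  ],
)

```text
time_s: 27.3
eef_pos: [0.5791, -0.0434, 0.1299]
tcp_rot: [0.739, 0.674, 0.0, -0.0]
ft_force: [-0.5, 0.8, -0.1]
opening: -0.0
```

```bash
python3 c3.py;python3 c2.py 11
```

```text
heading t 264.7006081800967 catch if aligned deg 88.60060818009674 tang -0.01810051009806769 rad 0.06036469164601771 [ 0.57906509 -0.04340157  0.1298888 ]
top catch_post []
side catch_post [(array([ 0.5791, -0.0597,  0.1445]), 0.81)]
```

Emit:
arm_command(
  steps=[
    [[-0.001,0,0,0],[0,0,0,0],[0,0,0,0]],
  ],
)

```text
time_s: 27.75
eef_pos: [0.5788, -0.0444, 0.1299]
tcp_rot: [0.738, 0.674, 0.0, -0.0]
ft_force: [0.4, 1.1, -0.6]
opening: 0.0003
```

Emit:
arm_command(
  steps=[
    [[-0.001,0,0,0],[0,0,0,0],[0,0,0,0]],
  ],
)

```text
time_s: 28.0
eef_pos: [0.5786, -0.0456, 0.1299]
tcp_rot: [0.738, 0.674, -0.0, -0.0]
ft_force: [-0.9, 1.4, 0.7]
opening: -0.0002
```

Emit:
arm_command(
  steps=[
    [[-0.001,0,0,0],[0,0,0,0],[0,0,0,0]],
  ],
)

```text
time_s: 28.25
eef_pos: [0.5785, -0.0465, 0.1298]
tcp_rot: [0.738, 0.674, -0.0, -0.0]
ft_force: [-0.4, 1.6, 0.2]
opening: 0.0002
```

Emit:
arm_command(
  steps=[
    [[-0.001,0,0,0],[0,0,0,0],[0,0,0,0]],
  ],
)

```text
time_s: 28.5
eef_pos: [0.5785, -0.0467, 0.1299]
tcp_rot: [0.738, 0.674, 0.0, -0.001]
ft_force: [-1.1, 5.3, 1.1]
opening: -0.0001
```

Emit:
arm_command(
  steps=[
    [[-0.001,0,0,0],[0,0,0,0],[0,0,0,0]],
  ],
)

```text
time_s: 28.75
eef_pos: [0.5785, -0.0468, 0.1299]
tcp_rot: [0.738, 0.674, 0.001, -0.001]
ft_force: [0.4, 7.6, 0.2]
opening: -0.0002
```

Emit:
arm_command(
  steps=[
    [[-0.001,0,0,0],[0,0,0,0],[0,0,0,0]],
  ],
)

```text
time_s: 29.0
eef_pos: [0.5784, -0.0468, 0.1299]
tcp_rot: [0.738, 0.674, 0.002, -0.002]
ft_force: [0.2, 9.2, 0.9]
opening: 0.0002
```

The catch has reached a hard stop: TCP held at y = -0.0468 while the force rose. I'll back off, go up and look.

Emit:
arm_command(
  steps=[
    [[0.004,0,0,0],[0.006,0,0,0],[0.008,0,0,0],[0.005,0,-0.01,0],[0,0,-0.03,0],[0,0,-0.03,0],[0.02,0,-0.03,0],[0.03,0,0,0],[0.04,0,0,0],[0.04,0,0,0],[0.04,0,0,0],[0,0,0,0]],
  ],
)

```text
time_s: 30.0
eef_pos: [0.5959, 0.1495, 0.2313]
tcp_rot: [0.736, 0.677, 0.002, -0.001]
ft_force: [-0.5, -0.3, 0.4]
opening: 0.0002
```

```bash
python3 - <<'E'
from h import *
for c in ['top','side']:
    p=imaging.capture(c)
    for k in ['tray_nose','tray_tail','tray_corner','stop','catch_post','catch_pivot','charger','screwdriver','spanner','cup','jar','tape']:
        r=finder.pinpoint(p,k); print(c,k,[(np.round(a['centre'],4),round(a['confidence'],2)) for a in r[:1]])
    u,v=map(int,w2px(p,[.57,-.15,.12])); cr=p['image'][max(v-75,0):v+75,max(u-100,0):u+100]; p['image']=cv2.resize(cr,None,fx=4,fy=4,interpolation=cv2.INTER_CUBIC); save(p,c+'12')
E
```

```text
top tray_nose []
top tray_tail [(array([ 0.5512, -0.0705,  0.1134]), 0.55)]
top tray_corner [(array([ 0.5464, -0.1245,  0.1164]), 0.8)]
top stop [(array([ 0.535 , -0.2855,  0.0972]), 0.56)]
top catch_post [(array([ 0.5762, -0.0601,  0.1394]), 0.58)]
top catch_pivot [(array([ 0.6349, -0.0667,  0.137 ]), 0.62)]
top charger [(array([0.7077, 0.2809, 0.0996]), 0.79)]
top screwdriver [(array([0.6734, 0.1311, 0.1031]), 0.76)]
top spanner [(array([0.7332, 0.1293, 0.0993]), 0.82)]
top cup [(array([ 0.6867, -0.2241,  0.0983]), 0.77)]
top jar [(array([ 0.5268,  0.4477, -0.0015]), 0.6)]
top tape [(array([ 0.5463, -0.5217, -0.0051]), 0.84)]
side tray_nose [(array([ 0.5363, -0.281 ,  0.1123]), 0.82)]
side tray_tail [(array([ 0.5512, -0.0734,  0.1119]), 0.86)]
side tray_corner [(array([ 0.5464, -0.1266,  0.1175]), 0.96)]
side stop [(array([ 0.5349, -0.2848,  0.1004]), 0.58)]
side catch_post [(array([ 0.5758, -0.0625,  0.1411]), 0.56)]
side catch_pivot [(array([ 0.6387, -0.0722,  0.1382]), 0.58)]
side charger [(array([0.7154, 0.284 , 0.1039]), 0.73)]
side screwdriver [(array([ 0.5372, -0.2851,  0.1004]), 0.75)]
side spanner [(array([ 0.6823, -0.2164,  0.0951]), 0.7)]
side cup [(array([ 0.6818, -0.2174,  0.0953]), 0.66)]
side jar [(array([5.274e-01, 4.445e-01, 3.000e-04]), 0.95)]
side tape [(array([ 5.453e-01, -5.228e-01, -2.000e-04]), 0.59)]
```

View pics/top12.png

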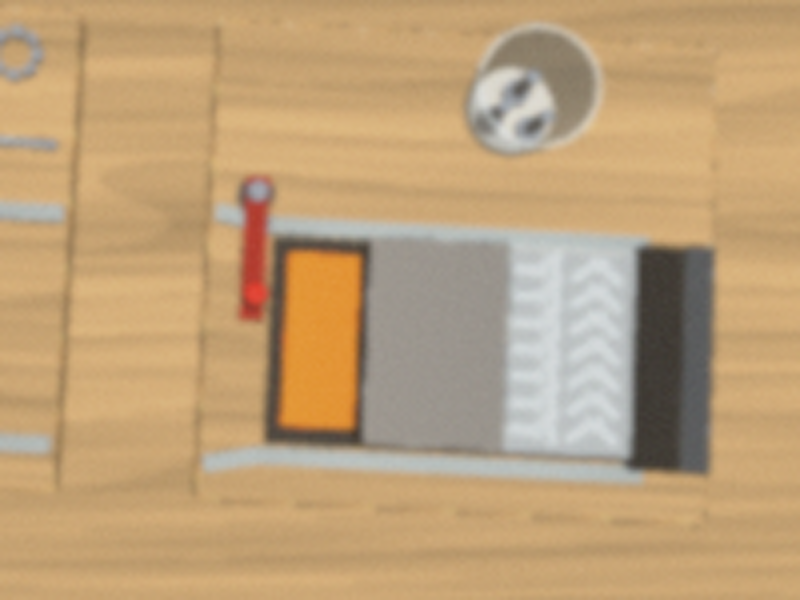

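View pics/side12.png

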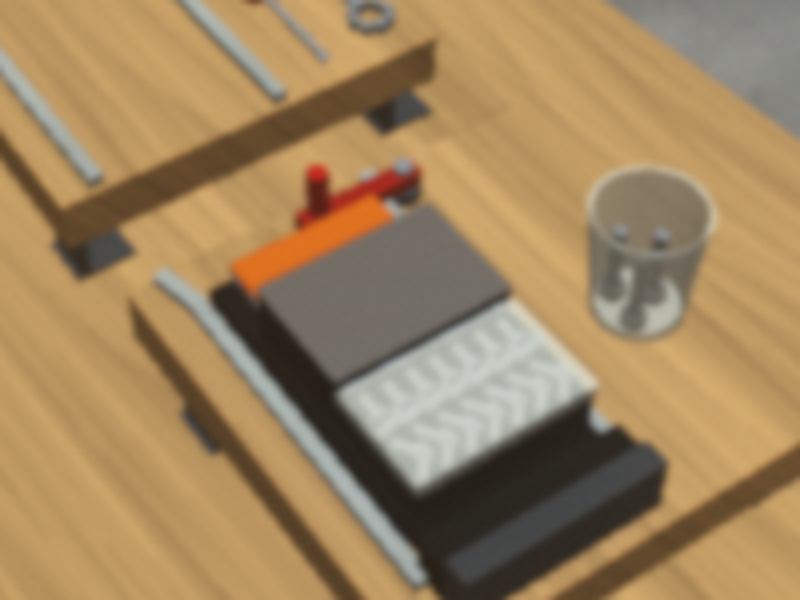

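```bash
python3 -c "
from cell import manip
print(manip.close_job())"
```

```text
the job is handed in; nothing more can be done
None
```

The tray is across the gap and against the rubber stop, the catch is square behind it, and the job is handed in. The clock stood at about 31 s of the 72 s allowed, and no verdict was reported.

**Tray:** I pushed it with closed fingers on the upright, pressing about 8 N on the pad over the gap and easing to about 0 N once the nose was well onto B. At the stop the tool stopped moving while the push force rose from 2 to 7 N. I added one last 1 mm push and did not read its force; every reading on the tray was well under 25 N.

**Catch:** I swung it round by pushing the post along its arc until it hit its end stop, where the force rose to 9 N with no further movement. I then backed off and raised the arm clear.

**Last checks:**
- **Pictures:** they show the tray level in B's rails and the bar square across behind its tail. From the post and pivot positions the bar is at about 1.5 rad, against the 1.45 needed.
- **Cup, jar and tape measure:** the cup is upright. The networks placed all three within a few mm between the two cameras, but I only had a starting position for the cup; I judged the jar and tape by those and the pictures.
- **Charger, spanner and screwdriver:** the side camera gave clearly false positions for the screwdriver and spanner, and the two cameras put the charger about 8 mm apart. Only the top camera supports the screwdriver and spanner being in place. I did not compare any of the three with a starting position.
- **One disagreement:** the network put the nose about 4 mm short of the stop, which is right at the limit. The force stop and the position of the tray's rear corner both say it is fully home, so I went with those.

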